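# Fetch the drawplate from under the tool tray's cover

### The job

The drawplate, the flat steel bar with rows of small holes, is in one of the three pockets under the loose cover of the wooden tool tray. Slide the cover back along its ledges, without lifting or tipping it, to see which pocket it is in; take the drawplate out and lay it flat on the steel bench plate, wholly on the plate and clear of the silver heart, without dropping it. Then slide the cover fully home over the pockets again, and leave all the other things where they lie.

Things in the scene. Friction and masses are not known exactly. Their poses are not given: they have to be found in the camera images.
- tray: Hardwood tool tray, fixed, 290 (x) x 297 (y) x 45 mm high, to the left or right ahead of the robot; origin at the centre of its underside, on the bench. Its front (-x) faces the robot, turned up to 15 degrees. Three pockets side by side in its front half, an open trough with two files in its back half.
- pocket_left (a point): Centre of the floor of the left (+y) pocket, at tray x = -70, y = +90 mm, 8 mm above the bench. Each pocket is 130 (tray x) by 84 mm (tray y); the walls round it are 34 mm high above the bench, between pockets 6 mm thick; the front wall is 10 mm thick and 40 mm high.
- pocket_middle (a point): The same for the middle pocket, at tray x = -70, y = 0 mm.
- pocket_right (a point): The same for the right (-y) pocket, at tray x = -70, y = -90 mm.
- trough (a point): Centre of the floor of the trough behind the pockets, at tray x = 70, y = 0 mm, 8 mm above the bench; trough 134 (x) by 264 mm (y). On both sides, along the whole tray, a ledge 36 mm above the bench carries the cover and a rail outside it (inner faces at tray y = -140.5 and +140.5 mm, 45 mm high) guides it.
- cover: Loose plain metal sheet, 134 (x) x 276 (y) x 3 mm, 0.24 to 0.36 kg, lying on the tray ledges, 2.5 mm play to each rail; pushed square on the lip (2 to 6 N) it slides along tray x; pushed off-centre it may bind a little. Origin at the centre of its underside. It starts over the pockets. Home against the front wall its origin is at tray x = -68 mm, fully back over the trough at +70 mm.
- cover_lip (a point): Middle of the top edge of the cover's folded-up lip: an upright strip at the cover's edge nearest the robot, 160 mm long (y), 3 mm thick, standing 19 mm above the sheet (top 58 mm above the bench). It can be pushed from either side. It lies 65.5 mm to -x of the cover's origin.
- drawplate: The drawplate: flat plain steel bar 120 (x) x 28 (y) x 10 mm with three rows of small holes in its upper face, 0.17 to 0.35 kg, lying flat in one of the three pockets (about in its middle, long side along the tray's x). Origin at the centre of its underside.
- drawplate_end_a (a point): Middle of the drawplate's +x end, at its underside.
- drawplate_end_b (a point): Middle of the drawplate's -x end, at its underside.
- bench_plate: Dark steel bench plate, fixed, 200 x 200 x 10 mm, origin at the centre of its underside, on the bench; turned up to 15 degrees. It lies on the other side of the robot from the tray. Its half nearest the robot (-x) is free.
- heart: Flat silver heart blank, about 56 x 61 x 5 mm, loose, lying on the half of the bench plate far from the robot. Origin at the centre of its underside: it reaches at most 36 mm from there.
- swage: Steel swage block 90 (x) x 36 (y) x 18 mm with grooves across its top, lying in another pocket. Origin at the centre of its underside.
- gauge: Round steel wire gauge, a disc 70 mm across and 6 mm thick with slots round its rim, lying in the remaining pocket. Origin at the centre of its underside.
- file_a: The wider file with a wooden handle, 222 x 18 x 16 mm, lying along y in the trough. Origin at its underside, about mid length.
- file_b: The narrower file with a wooden handle, 207 x 18 x 16 mm, lying along y in the trough. Origin at its underside, about mid length.
- pliers: Pliers with black grips, about 160 mm long, lying on the bench near the robot, to its left. Origin at the underside, near mid length.
- hammer: Small hammer, 220 mm long, lying on the bench near the robot, to its right.
- quatrefoil: Brass four-lobed ornament, 55 mm across and 6 mm thick, lying on the bench just in front of (-x of) the bench plate. Origin at the centre of its underside.

How it is judged:
By the outcome, as a careful person would: the job done as asked, in the order asked, and still so for the second after the job is handed in, with the robot touching nothing.
It also fails if it takes over 64 s, if anything falls off the work surface, if the arm or the gripper's body presses on something with over 40 N, if the wrist force passes 120 N, or if a joint passes its speed limit or range.

### The arm

A 6-joint arm with a two-finger parallel gripper is mounted at the origin on the work surface. World frame = base frame: x ahead of the robot, y to its left, z up, the work surface at z = 0. Lengths are in m, angles in rad, forces in N, time in s.
With the tool pointing down it reaches from about 0.25 to 0.725 m from the base axis. Payload 4 kg.
Tool frame: the origin (TCP) lies midway between the tips of the shut fingers; the grasp point (between the pads) lies 19 mm behind it (bot.grip_point_offset is the distance from the TCP to the grasp point, in m); z points along the fingers, y is the line along which they close (so a half turn about z gives the same grasp; the last joint's range is limited). The gripper opens to 85 mm and grips with 20 to 120 N. Pads are 22 mm wide; open, the fingers measure 114 mm over their backs; the gripper's body (76 mm by 85 mm) begins 54 mm behind the grasp point. The pads swing forward as they close: fully open they stand 13 mm farther back than shut.
Start: joints at [-1.152, 0.241, 0.005, 1.335, 0, 1.571], TCP at [0.203, -0.457, 0.231] pointing down, gripper open.
Joint ranges: [-2.72, 2.72], [-1.05, 1.87], [-1.09, 1.28], [-1.99, 2.15], [-1.42, 1.44], [-3.14, 3.14]. Speed limits (rad/s): [2.79, 2.79, 3.14, 3.14, 3.14, 3.14].

### API

Orientations are given as a unit quaternion [x, y, z, w].
In Python, from workcell import bot gives the robot as it stands.
- The arm moves only by the tool step_arm, never from a script. Its argument "targets" is text: rows parted by semicolons, each of 7 numbers parted by spaces: the opening, from -1 (shut) to 1 (fully open), so that 0 is half open, then the shift along the world's x, y, z normalised to -1 to 1, where 1 is 0.5 m, then the turn, a rotation vector about the world's x, y, z normalised to -1 to 1, where 1 is pi/4 rad. In form: gripper x y z wx wy wz; .... A call has 1 to 10 rows; each row is the pose to reach, as a shift and turn from the pose commanded when the call began; what a row does not reach only later rows make up. A row lasts 1/12 s, in which the tool goes at most 41.7 mm and 7.16 degrees, less where a joint would pass 70% of its speed; a pose out of reach is approached as far as the arm can. A call with a number of a shift or a turn outside -1 to 1 is refused whole. A call with a gripper value outside its range is refused whole. The fingers move at their own pace and stop on an object; the grip force is fixed at half the most. Time passes only in rows, so rows that repeat a pose let the fingers close. It gives the time, the measured TCP pose, the force, the opening and the grip force at its end, in the units of the state.
- bot.get_obs(): the state, without advancing time (a new reading comes with each control period).
- bot.camera(name): name is "scene" or "top" or "wrist"; returns the picture (480x640x3 uint8, red, green, blue); there is no depth.
- bot.camera_info(name): a dict with "vertical_fov" (degrees; the focal length in pixels is half the picture's height over the tangent of half this angle, whatever the lens; pixels are square), "cx", "cy" (the principal point, pixels), "D" ([k1, k2, p1, p2, k3] as OpenCV has them; the pictures are not rectified), "pose" (4x4, takes a point from camera to world coordinates). Camera axes: x right, y up, looking along -z (the intrinsics and any distortion apply to the point x, -y, -z); pixel columns grow to the right and rows downward; lengths in m; the calibration is good to about 2 mm. A picture is of the moment at which its call begins: read the wrist's pose just before it. camera_info takes no time and is no camera call; for the wrist camera it gives the pose at the moment of the call.
- bot.job_done(): hands the job in; it is judged then, once.
The state is a dict: "clock": time; "joint_pos": joint angles; "joint_vel": joint speeds; "tau": joint torques, N m; "eef_pos": TCP position; "tool_rot": TCP orientation; "ft_force": force on the tool from outside, world axes, zero at the start; "ft_torque": the same for the moment, N m; "grip_width": finger opening in m; "grasp_force": force on a finger pad.
Only numpy, scipy, OpenCV 4.12 (cv2) and the standard library are available. Lean on these libraries where they do the work, as an engineer would, in place of code of your own. Each camera call takes 0.05 s, during which the arm holds its last target. There are 200 camera calls.

## Working session

There is one attempt and no reset: what is moved stays moved. The work goes in short steps, Python scripts to look and compute and a tool call to move; the robot and the scene stay as the last step left them, time stands still between calls to the robot, and variables do not carry over. Pictures are saved under pics/ and viewed, at most 10 in all, crops included, and the job is handed in when it is done.

Besides the shell and the picture viewer there is one more tool, called after "Call:" by a JSON object that holds its "method" and its "body", one argument or row to a line. step_arm: Moves the arm, as the interface text tells. Scaled input: -1 to 1 covers 0.5 m each way for a shift and pi/4 rad each way for a turn. Its arguments: {"type":"object","properties":{"targets":{"type":"string"}},"required":["targets"]}

```bash
mkdir -p pics; ls
cat > h.py <<'E'
import numpy as np, cv2
from workcell import bot
def K(i):
    f=240/np.tan(np.radians(i["vertical_fov"])/2)
    return np.array([[f,0,i["cx"]],[0,f,i["cy"]],[0,0,1.]])
def ray(i,px):
    p=cv2.undistortPoints(np.array(px,float).reshape(-1,1,2),K(i),np.array(i["D"],float)).reshape(-1,2)
    d=np.c_[p[:,0],-p[:,1],-np.ones(len(p))]
    T=np.array(i["pose"]); return T[:3,3],d@T[:3,:3].T
def plane(i,px,z):
    o,d=ray(i,px); return o+d*((z-o[2])/d[:,2])[:,None]
def proj(i,P):
    T=np.array(i["pose"]); c=(np.atleast_2d(P)-T[:3,3])@T[:3,:3]; c=c*[1,-1,-1]
    return cv2.projectPoints(c,np.zeros(3),np.zeros(3),K(i),np.array(i["D"],float))[0].reshape(-1,2)
def snap(n,f):
    im=bot.camera(n); cv2.imwrite(f,im[:,:,::-1]); return im
E
python3 - <<'E'
from h import *
a=snap("top","pics/top0.png"); b=snap("scene","pics/scene0.png")
for n in("top","scene","wrist"):
    i=bot.camera_info(n); print(n,i["vertical_fov"],i["cx"],i["cy"],i["D"],np.round(i["pose"],3).tolist())
print(bot.get_obs())
E
```

```text
pics
top 50.747820842548535 319.4781818855507 249.01760624524726 [0.00517129 0.         0.         0.         0.        ] [[0.003, 0.981, -0.194, 0.293], [-1.0, 0.004, 0.007, -0.022], [0.008, 0.193, 0.981, 1.054], [0.0, 0.0, 0.0, 1.0]]
scene 42.4669407083215 320.4898416645339 242.94123182716703 [-0.15642261  0.          0.          0.          0.        ] [[-0.827, -0.469, 0.311, 0.888], [0.563, -0.702, 0.437, 0.545], [0.013, 0.536, 0.844, 1.134], [0.0, 0.0, 0.0, 1.0]]
wrist 70.87283457349086 321.20159212457577 235.26297720069505 [0.01326348 0.         0.         0.         0.        ] [[0.407, 0.87, 0.278, 0.274], [-0.914, 0.388, 0.121, -0.425], [-0.002, -0.303, 0.953, 0.373], [0.0, 0.0, 0.0, 1.0]]
{'clock': 0.1, 'joint_pos': array([-1.15201011e+00,  2.41340369e-01,  3.83529912e-03,  1.33519848e+00,
       -3.79513440e-07,  1.57079648e+00]), 'joint_vel': array([ 0.00084814, -0.00104015,  0.00157335, -0.0013042 , -0.00132342,
       -0.00047644]), 'tau': array([-3.11975118e-04, -3.73138547e+01,  2.53009665e+01,  1.08446355e-02,
       -5.18372212e-05, -1.25397953e-06]), 'eef_pos': array([ 0.2030913 , -0.45626476,  0.23049159]), 'tool_rot': array([ 9.78156818e-01,  2.07866135e-01, -1.98409039e-04, -9.32740942e-04]), 'ft_force': array([ 0.14199705, -0.20129382,  0.43842473]), 'ft_torque': array([-0.00165835,  0.042568  ,  0.04720028]), 'grasp_force': 0.0, 'grip_width': 0.08554347681788335}
```

View pics/top0.png

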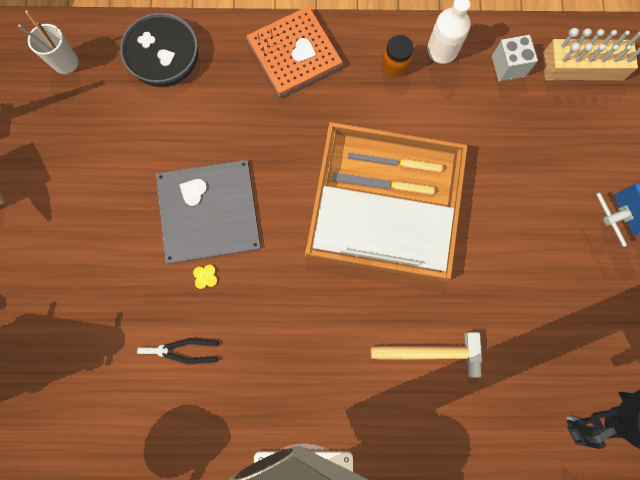

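The top view shows the tray right of the robot (corners about (331,124), (466,146), (450,279), (306,256)). The white cover is over its front half, with the lip near (385,257). The bench plate is at left (157,174)–(260,249), with the heart at (193,192).

Run:
```python
from h import *
im=cv2.imread("pics/top0.png"); hsv=cv2.cvtColor(im,cv2.COLOR_BGR2HSV); i=bot.camera_info("top")
def quad(mask,box,z,nm,op=5):
    m=np.zeros_like(mask); x0,y0,x1,y1=box; m[y0:y1,x0:x1]=mask[y0:y1,x0:x1]
    m=cv2.morphologyEx(m,cv2.MORPH_CLOSE,np.ones((op,op)))
    c=max(cv2.findContours(m,0,2)[0],key=cv2.contourArea)
    P=plane(i,c.reshape(-1,2),z)[:,:2].astype(np.float32)
    r=cv2.minAreaRect(P*1000); print(nm,cv2.contourArea(c),np.round(r[0],1),np.round(r[1],1),round(r[2],2)); print(np.round(cv2.boxPoints(r)).tolist())
lo=hsv[:,:,1]<40
quad((lo&(hsv[:,:,2]>150)).astype(np.uint8)*255,(295,170,470,290),.039,"cover")
quad(((hsv[:,:,1]<60)&(hsv[:,:,2]>60)).astype(np.uint8)*255,(140,145,275,272),.010,"plate",9)
quad(((hsv[:,:,1]>100)&(hsv[:,:,0]>9)&(hsv[:,:,2]>120)).astype(np.uint8)*255,(290,110,480,290),.045,"tray",25)
quad((lo&(hsv[:,:,2]>180)).astype(np.uint8)*255,(170,170,215,212),.015,"heart")
for p in[(331,124),(466,146),(450,279),(306,256)]: print(np.round(plane(i,[p],.045)*1000))
print(hsv[300,300],hsv[265,380],hsv[200,462], hsv[230,200])
```

```text
cover 8148.5 [ 538.2 -161.6] [274.9 135.7] 80.19
[[448.0, -285.0], [582.0, -309.0], [628.0, -38.0], [495.0, -15.0]]
plate 8332.0 [581.7 209.5] [200.3 199.3] 9.56
[[466.0, 291.0], [499.0, 95.0], [697.0, 128.0], [664.0, 324.0]]
tray 33831.0 [ 603.6 -170.2] [386.7 406.7] 0.37
[[409.0, 32.0], [412.0, -375.0], [798.0, -372.0], [796.0, 34.0]]
heart 474.5 [621.3 237.5] [56.3 53.8] 19.31
[[586.0, 254.0], [604.0, 203.0], [657.0, 221.0], [639.0, 272.0]]
[[764. -54.  45.]]
[[ 716. -340.   45.]]
[[ 431. -293.   45.]]
[[477.  -2.  45.]]
[ 11 169 152] [ 15 170 228] [ 11 154 109] [  0   4 137]
```

View pics/scene0.png

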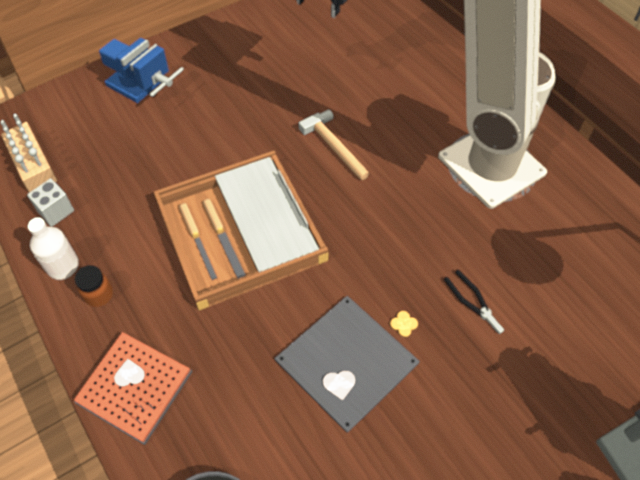

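The scene view agrees: cover over the pockets and lip on the robot side, with the tray at about (605,-173) mm and yaw -9.8°. I'll push the lip with open fingers, which gives two contacts, and I'm moving in front of it first.

Call:
{"method": "step_arm", "body": {
  "targets": "1 0.482 0.624 -0.222 0 0 -0.751;1 0.482 0.624 -0.222 0 0 -0.751;1 0.482 0.624 -0.222 0 0 -0.751;1 0.482 0.624 -0.222 0 0 -0.751;1 0.482 0.624 -0.222 0 0 -0.751;1 0.482 0.624 -0.222 0 0 -0.751;1 0.482 0.624 -0.222 0 0 -0.751;1 0.482 0.624 -0.222 0 0 -0.751;1 0.482 0.624 -0.222 0 0 -0.751;1 0.482 0.624 -0.222 0 0 -0.751"
}}

```text
clock: 0.93
eef_pos: [0.4355, -0.1552, 0.1239]
tool_rot: [0.996, -0.085, -0.0, 0.0]
ft_force: [0.2, -1.0, -0.5]
grip_width: 0.0855
grasp_force: 0.0
```

Run:
```python
from h import *
bot.camera("top"); o=bot.get_obs(); i=bot.camera_info("wrist"); im=snap("wrist","pics/w1.png"); o=bot.get_obs()
print(o["eef_pos"],o["tool_rot"],np.round(i["pose"],3).tolist())
print(proj(i,[[.4737,-.1505,.058],[.4737+.0136,-.1505+.0788,.058],[.4737-.0136,-.1505-.0788,.058]]))
```

```text
[ 0.43647591 -0.152252    0.12266664] [ 0.99669997 -0.0811566  -0.00112467 -0.00123313] [[-0.162, 0.94, 0.299, 0.515], [-0.987, -0.153, -0.055, -0.163], [-0.006, -0.304, 0.953, 0.264], [0.0, 0.0, 0.0, 1.0]]
[[314.84319489 200.08494507]
 [186.08812615 198.87253298]
 [443.83211476 201.16397942]]
```

View pics/w1.png

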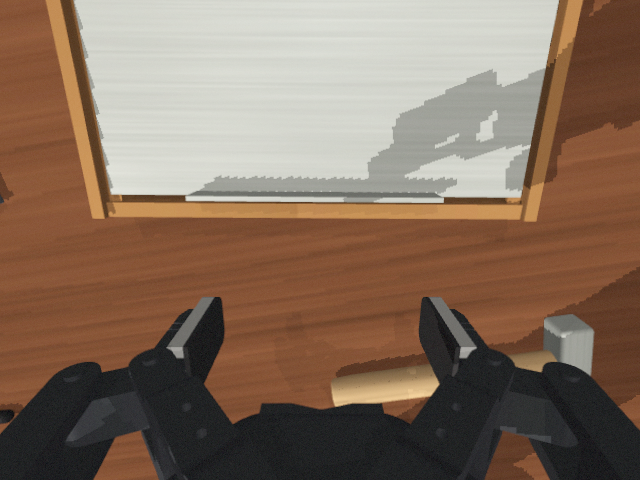

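The wrist view shows the lip from (187,198) to (443,201), which matches the projected position to about 1 px. Descending in front of it.

Call:
{"method": "step_arm", "body": {
  "targets": "1 0.015 0.013 -0.1 0 0 -0.01;1 0.015 0.013 -0.177 0 0 -0.01;1 0.015 0.013 -0.177 0 0 -0.01;1 0.015 0.013 -0.177 0 0 -0.01;1 0.015 0.013 -0.177 0 0 -0.01"
}}

```text
clock: 1.45
eef_pos: [0.4421, -0.1512, 0.0368]
tool_rot: [0.996, -0.09, -0.0, 0.0]
ft_force: [-0.4, 0.4, 0.6]
grip_width: 0.0855
grasp_force: 0.0
```

Call:
{"method": "step_arm", "body": {
  "targets": "1 0 0 0 0 0 0;1 0 0 0 0 0 0"
}}

```text
clock: 1.62
eef_pos: [0.4441, -0.1517, 0.0384]
tool_rot: [0.996, -0.09, 0.002, 0.001]
ft_force: [-0.4, -0.3, 0.4]
grip_width: 0.0856
grasp_force: 0.0
```

Run:
```python
from h import *
o=bot.get_obs(); print(o["clock"],o["eef_pos"],o["tool_rot"],o["joint_vel"],o["ft_force"])
```

```text
1.6167 [ 0.44406998 -0.15173613  0.03843644] [ 9.95953695e-01 -8.98404980e-02  2.14697510e-03  5.59011363e-04] [ 0.00331954 -0.00043286 -0.00753803 -0.0063614  -0.00163778  0.00075683] [-0.40371745 -0.25943768  0.36458843]
```

Call:
{"method": "step_arm", "body": {
  "targets": "1 0.002 0.012 -0.009 0 0 0.01;1 0.002 0.012 -0.009 0 0 0.01;1 0.002 0.012 -0.009 0 0 0.01;1 0.002 0.012 -0.009 0 0 0.01"
}}

```text
clock: 1.95
eef_pos: [0.4436, -0.1445, 0.032]
tool_rot: [0.996, -0.085, 0.0, 0.0]
ft_force: [0.2, -0.3, -0.5]
grip_width: 0.0857
grasp_force: 0.0
```

Call:
{"method": "step_arm", "body": {
  "targets": "1 0.02 -0.0034 0.002 0 0 0;1 0.0315 -0.0054 0.002 0 0 0;1 0.04 -0.0068 0.002 0 0 0;1 0.05 -0.0085 0.002 0 0 0;1 0.06 -0.0102 0.002 0 0 0;1 0.07 -0.0119 0.002 0 0 0"
}}

```text
clock: 2.45
eef_pos: [0.4781, -0.1504, 0.0324]
tool_rot: [0.996, -0.085, -0.001, -0.0]
ft_force: [-2.4, 0.3, -0.1]
grip_width: 0.0855
grasp_force: 0.9
```

Call:
{"method": "step_arm", "body": {
  "targets": "1 0.025 -0.0043 0 0 0 0;1 0.05 -0.0086 0 0 0 0;1 0.075 -0.013 0 0 0 0;1 0.1 -0.0173 0 0 0 0;1 0.125 -0.0216 0 0 0 0;1 0.15 -0.0259 0 0 0 0;1 0.175 -0.0302 0 0 0 0;1 0.2 -0.0345 0 0 0 0;1 0.21 -0.0363 0 0 0 0;1 0.22 -0.038 0 0 0 0"
}}

```text
clock: 3.28
eef_pos: [0.5885, -0.1695, 0.0324]
tool_rot: [0.996, -0.085, -0.001, -0.0]
ft_force: [-3.7, 0.7, 2.2]
grip_width: 0.0853
grasp_force: 1.8
```

Call:
{"method": "step_arm", "body": {
  "targets": "1 0.006 -0.001 0 0 0 0;1 0.01 -0.0017 0 0 0 0;1 0.014 -0.0024 0 0 0 0;1 0.018 -0.0031 0 0 0 0;1 0.018 -0.0031 0 0 0 0"
}}

```text
clock: 3.7
eef_pos: [0.5929, -0.1704, 0.0323]
tool_rot: [0.996, -0.085, -0.004, -0.0]
ft_force: [-12.4, 1.4, 8.2]
grip_width: 0.0854
grasp_force: 5.9
```

Call:
{"method": "step_arm", "body": {
  "targets": "1 -0.03 0.005 0 0 0 0;1 -0.04 0.007 0.04 0 0 0;1 -0.08 0.01 0.12 0 0 0;1 -0.12 0.015 0.2 0 0 0;1 -0.16 0.02 0.28 0 0 0;1 -0.186 0.027 0.336 0 0 0;1 -0.186 0.027 0.336 0 0 0"
}}

```text
clock: 4.28
eef_pos: [0.5062, -0.1584, 0.2093]
tool_rot: [0.996, -0.086, 0.007, 0.001]
ft_force: [1.3, -0.1, 0.0]
grip_width: 0.0855
grasp_force: 0.0
```

Run:
```python
from h import *
bot.camera("top"); bot.camera("top")
i=bot.camera_info("wrist"); im=snap("wrist","pics/w2.png"); snap("top","pics/top2.png"); o=bot.get_obs()
np.save("w2.npy",i,allow_pickle=True)
print(o["clock"],o["eef_pos"],o["tool_rot"],o["ft_force"])
```

```text
4.4833 [ 0.50444144 -0.15749518  0.20003452] [ 9.96347779e-01 -8.53879278e-02  2.69057309e-05 -7.30489267e-05] [-0.31829818  0.42026368 -0.40124492]
```

View pics/w2.png

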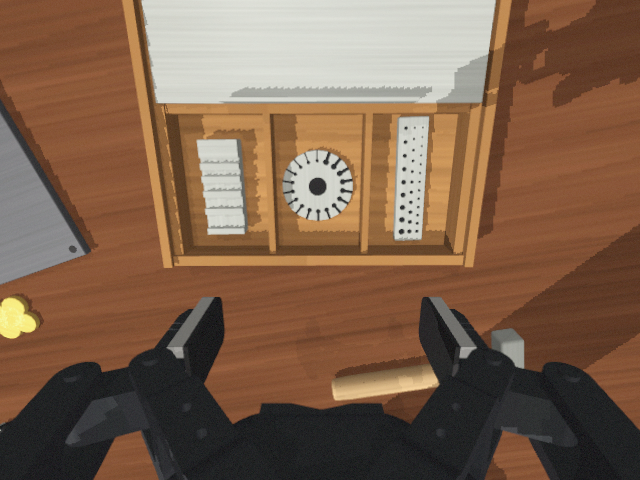

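The drawplate is in the right pocket, with corners near (400,116), (429,117), (421,240), (394,239). The disc is in the middle pocket and the swage in the left.

Run:
```python
from h import *
i=np.load("w2.npy",allow_pickle=True).item(); im=cv2.imread("pics/w2.png"); hsv=cv2.cvtColor(im,cv2.COLOR_BGR2HSV)
m=((hsv[:,:,1]<60)&(hsv[:,:,2]>90)).astype(np.uint8)*255; m[:, :380]=0; m[:,450:]=0; m[:108]=0; m[255:]=0
m=cv2.morphologyEx(m,cv2.MORPH_CLOSE,np.ones((9,9)))
c=max(cv2.findContours(m,0,2)[0],key=cv2.contourArea)
P=plane(i,c.reshape(-1,2),.018)[:,:2]*1000
r=cv2.minAreaRect(P.astype(np.float32)); b=cv2.boxPoints(r); print(r,b.tolist())
u=np.array([.9854,-.1702]);v=np.array([.1702,.9854]); O=np.array([605.2,-173.2])
d=np.array(r[0])-O; print("tray",d@u,d@v)
for p,z in[((369,180),34),((470,180),34),((271,180),34),((366,248),34),((447,248),8),((167,265),45),((473,265),45),((320,261),40),((260,103),39),((320,103),39)]:
    q=plane(i,[p],z/1000)[0,:2]*1000; print(p,q.round(1),((q-O)@u).round(1),((q-O)@v).round(1))
```

```text
((520.01953125, -247.6152801513672), (29.11697006225586, 119.59053039550781), 81.85546112060547) [[458.7648620605469, -253.55569458007812], [577.149169921875, -270.4981689453125], [581.274169921875, -241.67486572265625], [462.889892578125, -224.73239135742188]]
tray -71.27135322448734 -87.82653284240725
(369, 180) [ 530.7 -206.9] -67.7 -45.9
(470, 180) [ 514.7 -298.4] -67.8 -138.8
(271, 180) [ 546.1 -117.9] -67.7 44.5
(366, 248) [ 465.2 -195.5] -134.2 -45.8
(447, 248) [ 440.9 -282.2] -143.3 -135.3
(167, 265) [484.7  -4.2] -147.5 146.0
(473, 265) [ 434.7 -293.4] -147.6 -147.5
(320, 261) [ 461.8 -149.1] -145.5 -0.7
(260, 103) [ 611.8 -123.5] -2.0 50.1
(320, 103) [ 603.2 -173.7] -1.9 -0.8
```

Call:
{"method": "step_arm", "body": {
  "targets": "0.05 0.031 -0.18 -0.06 0 0 0.037;0.05 0.031 -0.18 -0.06 0 0 0.037;0.05 0.031 -0.18 -0.12 0 0 0.037;0.05 0.031 -0.18 -0.2 0 0 0.037;0.05 0.031 -0.18 -0.24 0 0 0.037;0.05 0.031 -0.18 -0.24 0 0 0.037;0.05 0.031 -0.18 -0.24 0 0 0.037"
}}

```text
clock: 5.07
eef_pos: [0.5182, -0.2467, 0.0776]
tool_rot: [0.997, -0.071, -0.003, -0.001]
ft_force: [0.5, 0.7, 0.8]
grip_width: 0.0447
grasp_force: 0.0
```

Run:
```python
from h import *
bot.camera("top")
i=bot.camera_info("wrist"); im=snap("wrist","pics/w3.png"); o=bot.get_obs()
np.save("w3.npy",i,allow_pickle=True)
print(o["clock"],o["eef_pos"],o["tool_rot"],o["ft_force"],o["grip_width"])
```

```text
5.1667 [ 0.52094231 -0.24776093  0.08136071] [ 9.97497112e-01 -7.07040568e-02  6.26912604e-04  2.34892163e-04] [0.03238852 0.55264092 0.39003984] 0.04491827690712074
```

View pics/w3.png

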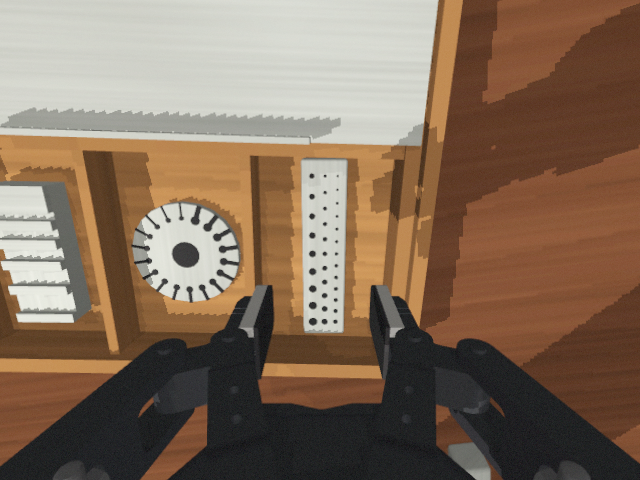

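The plate (302–347 px) sits centred between the fingers (272–370 px). Descending gently until the tips touch the floor.

Call:
{"method": "step_arm", "body": {
  "targets": "0.05 0 0 -0.06 0 0 0;0.05 0 0 -0.11 0 0 0;0.05 0 0 -0.135 0 0 0;0.05 0 0 -0.14 0 0 0;0.05 0 0 -0.14 0 0 0"
}}

```text
clock: 5.58
eef_pos: [0.5208, -0.2476, 0.0116]
tool_rot: [0.997, -0.071, 0.001, 0.0]
ft_force: [-0.6, -0.5, 0.7]
grip_width: 0.0446
grasp_force: 0.0
```

Call:
{"method": "step_arm", "body": {
  "targets": "0.05 0 0 -0.004 0 0 0;0.05 0 0 -0.008 0 0 0;0.05 0 0 -0.01 0 0 0;0.05 0 0 -0.01 0 0 0"
}}

```text
clock: 5.92
eef_pos: [0.5205, -0.2478, 0.0065]
tool_rot: [0.997, -0.071, 0.001, 0.0]
ft_force: [-0.3, -0.8, 0.3]
grip_width: 0.0451
grasp_force: 0.0
```

Call:
{"method": "step_arm", "body": {
  "targets": "-0.2 0 0 0.002 0 0 0;-0.5 0 0 0.002 0 0 0;-0.7 0 0 0.002 0 0 0;-0.8 0 0 0.002 0 0 0;-0.8 0 0 0.002 0 0 0;-0.8 0 0 0.002 0 0 0"
}}

```text
clock: 6.42
eef_pos: [0.5207, -0.2479, 0.0081]
tool_rot: [0.997, -0.071, 0.001, 0.0]
ft_force: [-1.0, 0.1, 6.0]
grip_width: 0.0262
grasp_force: 62.0
```

Call:
{"method": "step_arm", "body": {
  "targets": "-0.8 0 0 0.01 0 0 0;-0.8 0 0 0.03 0 0 0;-0.8 0 0 0.06 0 0 0;-0.8 0 0 0.1 0 0 0;-0.8 0 0 0.15 0 0 0;-0.8 0 0 0.2 0 0 0;-0.8 0 0 0.25 0 0 0;-0.8 0 0 0.25 0 0 0;-0.8 0 0 0.25 0 0 0"
}}

```text
clock: 7.17
eef_pos: [0.521, -0.2481, 0.1336]
tool_rot: [0.997, -0.071, 0.002, 0.001]
ft_force: [0.1, -0.4, -2.9]
grip_width: 0.0265
grasp_force: 60.2
```

Run:
```python
from h import *
i=bot.camera_info("wrist"); im=snap("wrist","pics/w4.png"); o=bot.get_obs()
np.save("w4.npy",i,allow_pickle=True)
print(o["clock"],o["eef_pos"],o["tool_rot"],o["ft_force"],o["grip_width"],o["joint_pos"])
```

```text
7.2167 [ 0.51973004 -0.24750884  0.13170687] [ 9.97480878e-01 -7.09357917e-02  9.04937620e-05  6.09518024e-05] [-0.0658206   0.16391332 -3.85367542] 0.025962808462754478 [-4.44422947e-01  4.47537615e-01  3.71731740e-02  1.16021890e+00
 -4.74764474e-05  2.83916054e+00]
```

View pics/w4.png

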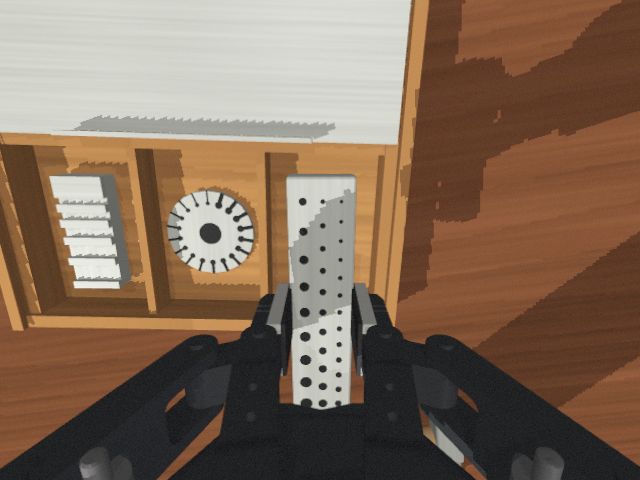

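The plate is held level, about 0.3 kg. I'm carrying it to the bench plate and turning it by about 108° so it lies along the plate's y.

Call:
{"method": "step_arm", "body": {
  "targets": "-0.8 0 0.03 0.02 0 0 0.1;-0.8 0 0.09 0.03 0 0 0.22;-0.8 0.005 0.16 0.03 0 0 0.35;-0.8 0.01 0.23 0.03 0 0 0.48;-0.8 0.01 0.3 0.03 0 0 0.6;-0.8 0.015 0.37 0.03 0 0 0.72;-0.8 0.015 0.44 0.03 0 0 0.84;-0.8 0.02 0.51 0.03 0 0 0.94;-0.8 0.02 0.57 0.03 0 0 0.98;-0.8 0.02 0.61 0.03 0 0 1"
}}

```text
clock: 8.05
eef_pos: [0.528, 0.0602, 0.1444]
tool_rot: [0.948, 0.318, -0.002, -0.001]
ft_force: [0.3, -1.1, -2.6]
grip_width: 0.0261
grasp_force: 60.2
```

Call:
{"method": "step_arm", "body": {
  "targets": "-0.8 0 0.04 0 0 0 0.12;-0.8 0 0.09 0 0 0 0.26;-0.8 0 0.14 0 0 0 0.4;-0.8 0 0.18 0 0 0 0.54;-0.8 0 0.22 0 0 0 0.68;-0.8 0 0.25 0 0 0 0.82;-0.8 0 0.27 0 0 0 0.94;-0.8 0 0.28 0 0 0 1;-0.8 0 0.28 0 0 0 1"
}}

```text
clock: 8.8
eef_pos: [0.5283, 0.1982, 0.1441]
tool_rot: [0.755, 0.656, -0.002, -0.001]
ft_force: [-0.2, 0.1, -3.0]
grip_width: 0.0259
grasp_force: 60.2
```

Call:
{"method": "step_arm", "body": {
  "targets": "-0.8 0.008 0.006 -0.04 0 0 0.13;-0.8 0.008 0.006 -0.09 0 0 0.27;-0.8 0.008 0.006 -0.14 0 0 0.389;-0.8 0.008 0.006 -0.188 0 0 0.389;-0.8 0.008 0.006 -0.188 0 0 0.389;-0.8 0.008 0.006 -0.188 0 0 0.389"
}}

```text
clock: 9.3
eef_pos: [0.5315, 0.199, 0.0503]
tool_rot: [0.648, 0.762, -0.003, -0.002]
ft_force: [-0.3, 0.5, -2.4]
grip_width: 0.0262
grasp_force: 60.1
```

Run:
```python
from h import *
i=bot.camera_info("wrist"); im=snap("wrist","pics/w5.png"); o=bot.get_obs()
print(o["clock"],o["eef_pos"],o["tool_rot"],o["ft_force"],o["grip_width"],o["joint_pos"])
```

```text
9.35 [0.53338755 0.19982457 0.05222496] [ 6.47530618e-01  7.62038701e-01 -9.53838638e-04 -4.54318165e-04] [ 0.39966934 -0.06087925 -1.71086236] 0.02598816549059993 [ 3.58520226e-01  5.13195896e-01 -8.35427925e-02  9.76166410e-01
 -1.33925322e-04  1.76720025e+00]
```

View pics/w5.png

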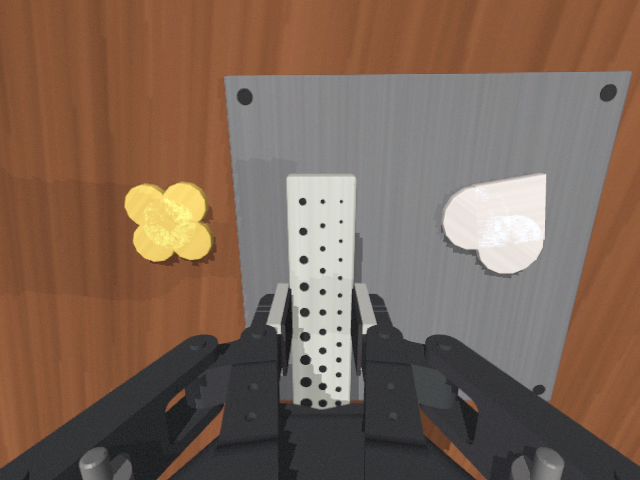

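The bar is parallel to the plate and inside its near half. The heart at (500,220) is well clear of it. Lowering.

Call:
{"method": "step_arm", "body": {
  "targets": "-0.8 0 0 -0.03 0 0 0;-0.8 0 0 -0.055 0 0 0;-0.8 0 0 -0.068 0 0 0;-0.8 0 0 -0.074 0 0 0;-0.8 0 0 -0.078 0 0 0;-0.8 0 0 -0.078 0 0 0"
}}

```text
clock: 9.85
eef_pos: [0.5345, 0.2006, 0.0144]
tool_rot: [0.647, 0.762, 0.001, 0.0]
ft_force: [0.5, -0.7, -2.8]
grip_width: 0.026
grasp_force: 60.2
```

Call:
{"method": "step_arm", "body": {
  "targets": "-0.8 0 0 -0.002 0 0 0;-0.8 0 0 -0.004 0 0 0;-0.8 0 0 -0.006 0 0 0;-0.8 0 0 -0.006 0 0 0"
}}

```text
clock: 10.18
eef_pos: [0.534, 0.2005, 0.0108]
tool_rot: [0.647, 0.762, 0.0, 0.0]
ft_force: [0.7, 0.0, -2.7]
grip_width: 0.0261
grasp_force: 60.2
```

Call:
{"method": "step_arm", "body": {
  "targets": "-0.8 0 0 -0.002 0 0 0;-0.8 0 0 -0.003 0 0 0;-0.8 0 0 -0.003 0 0 0"
}}

```text
clock: 10.43
eef_pos: [0.5341, 0.2005, 0.0101]
tool_rot: [0.647, 0.762, 0.0, 0.0]
ft_force: [-2.6, -1.3, 4.4]
grip_width: 0.026
grasp_force: 61.7
```

It's in contact (Fz went from -2.7 to +4.4). Releasing and rising.

Call:
{"method": "step_arm", "body": {
  "targets": "-0.35 0 0 0 0 0 0;-0.2 0 0 0 0 0 0;0 0 0 0 0 0 0;0 0 0 0 0 0 0"
}}

```text
clock: 10.77
eef_pos: [0.5342, 0.2005, 0.0091]
tool_rot: [0.647, 0.762, 0.0, 0.0]
ft_force: [0.2, -0.6, -0.1]
grip_width: 0.0427
grasp_force: 0.0
```

Call:
{"method": "step_arm", "body": {
  "targets": "0 0 0 0.02 0 0 0;0 0 0 0.06 0 0 0;0 0 0 0.12 0 0 0;0 0 0 0.18 0 0 0;0 0 0 0.25 0 0 0;0 0 0 0.25 0 0 0"
}}

```text
clock: 11.27
eef_pos: [0.5384, 0.2021, 0.1426]
tool_rot: [0.647, 0.762, 0.006, 0.003]
ft_force: [1.8, 0.7, 0.6]
grip_width: 0.0431
grasp_force: 0.0
```

Run:
```python
from h import *
snap("wrist","pics/w6.png"); i=bot.camera_info("wrist"); im=snap("wrist","pics/w6.png"); o=bot.get_obs()
print(o["clock"],o["eef_pos"],o["tool_rot"],o["ft_force"],o["grip_width"])
hsv=cv2.cvtColor(im,cv2.COLOR_RGB2HSV); m=((hsv[:,:,1]<60)&(hsv[:,:,2]>185)).astype(np.uint8)*255
m=cv2.morphologyEx(m,cv2.MORPH_CLOSE,np.ones((9,9)))
for c in cv2.findContours(m,0,2)[0]:
    if cv2.contourArea(c)>800:
        P=plane(i,c.reshape(-1,2),.020)[:,:2]*1000; r=cv2.minAreaRect(P.astype(np.float32)); print(r,cv2.boundingRect(c))
```

```text
11.3667 [0.53551515 0.20104948 0.13694974] [0.64698489 0.76249779 0.00242099 0.00134645] [-0.44902834  0.7725048  -0.45433836] 0.04301517052886129
((618.4976196289062, 238.7793731689453), (53.22210693359375, 53.11425018310547), 19.356285095214844) (394, 161, 70, 70)
((534.0640258789062, 201.19021606445312), (27.573997497558594, 118.54169464111328), 9.262699127197266) (298, 154, 36, 142)
```

View pics/w6.png

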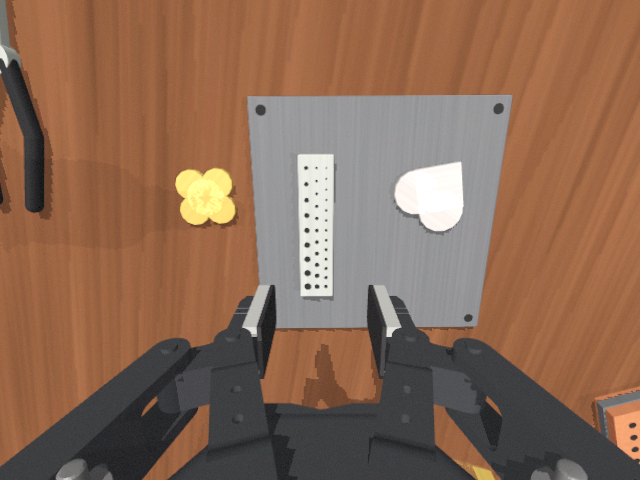

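The drawplate lies flat at about (534,201) mm, seen at (298–334, 154–296) px. It's well inside the plate and clear of the heart. Next I'm moving behind the lip to close the cover.

Call:
{"method": "step_arm", "body": {
  "targets": "1 0 -0.04 0.02 0 0 0.12;1 0.01 -0.1 0.02 0 0 0.25;1 0.03 -0.17 0.02 0 0 0.38;1 0.05 -0.24 0.02 0 0 0.51;1 0.07 -0.31 0.02 0 0 0.64;1 0.09 -0.38 0.02 0 0 0.77;1 0.11 -0.45 0.02 0 0 0.9;1 0.13 -0.52 0.02 0 0 1;1 0.15 -0.58 0.02 0 0 1;1 0.16 -0.62 0.02 0 0 1"
}}

```text
clock: 12.2
eef_pos: [0.6135, -0.1128, 0.1423]
tool_rot: [0.307, 0.952, -0.001, -0.001]
ft_force: [0.4, 0.2, -0.1]
grip_width: 0.0852
grasp_force: 0.0
```

Call:
{"method": "step_arm", "body": {
  "targets": "1 0.01 -0.04 -0.01 0 0 0.14;1 0.02 -0.08 -0.02 0 0 0.28;1 0.03 -0.11 -0.03 0 0 0.42;1 0.04 -0.13 -0.04 0 0 0.55;1 0.045 -0.14 -0.04 0 0 0.573;1 0.045 -0.14 -0.04 0 0 0.573;1 0.045 -0.14 -0.04 0 0 0.573"
}}

```text
clock: 12.78
eef_pos: [0.6358, -0.1792, 0.1233]
tool_rot: [0.087, 0.996, 0.0, -0.001]
ft_force: [0.7, 0.2, -1.0]
grip_width: 0.0858
grasp_force: 0.0
```

Run:
```python
from h import *
im=snap("top","pics/top3.png"); i=bot.camera_info("top"); o=bot.get_obs()
print(o["clock"],o["eef_pos"],o["tool_rot"],o["ft_force"],o["grip_width"],o["joint_pos"])
import math; print(math.degrees(2*math.atan2(o["tool_rot"][1],o["tool_rot"][0])))
```

```text
12.8333 [ 0.63601075 -0.17883568  0.12375859] [ 8.63722887e-02  9.96262719e-01  2.56154330e-04 -5.97025100e-04] [ 0.28874813 -0.18133063  0.57127961] 0.08544826613013887 [-2.74234575e-01  6.19806511e-01  3.04999653e-01  1.25725816e+00
  2.80431748e-04 -1.01274630e-01]
170.09011496996433
```

Call:
{"method": "step_arm", "body": {
  "targets": "1 0 0 -0.06 0 0 0;1 0 0 -0.12 0 0 0;1 0 0 -0.155 0 0 0;1 0 0 -0.175 0 0 0;1 0 0 -0.178 0 0 0;1 0 0 -0.178 0 0 0"
}}

```text
clock: 13.33
eef_pos: [0.6364, -0.1789, 0.0353]
tool_rot: [0.086, 0.996, 0.0, -0.0]
ft_force: [0.4, 0.4, -0.2]
grip_width: 0.0857
grasp_force: 0.0
```

Call:
{"method": "step_arm", "body": {
  "targets": "1 -0.02 0.0035 -0.003 0 0 0;1 -0.035 0.006 -0.003 0 0 0;1 -0.045 0.0078 -0.003 0 0 0;1 -0.06 0.0104 -0.003 0 0 0;1 -0.08 0.0138 -0.003 0 0 0;1 -0.1 0.0173 -0.003 0 0 0;1 -0.12 0.0207 -0.003 0 0 0;1 -0.14 0.0242 -0.003 0 0 0;1 -0.16 0.0276 -0.003 0 0 0;1 -0.18 0.0311 -0.003 0 0 0"
}}

```text
clock: 14.17
eef_pos: [0.5484, -0.1645, 0.036]
tool_rot: [0.086, 0.996, -0.0, 0.003]
ft_force: [0.5, -0.4, 0.4]
grip_width: 0.0858
grasp_force: 0.8
```

Call:
{"method": "step_arm", "body": {
  "targets": "1 -0.015 0.0026 -0.003 0 0 0;1 -0.03 0.0052 -0.003 0 0 0;1 -0.045 0.0078 -0.003 0 0 0"
}}

```text
clock: 14.42
eef_pos: [0.526, -0.1607, 0.0341]
tool_rot: [0.086, 0.996, -0.001, 0.003]
ft_force: [3.4, -0.6, 3.4]
grip_width: 0.0852
grasp_force: 1.7
```

Call:
{"method": "step_arm", "body": {
  "targets": "1 -0.018 0.0031 0 0 0 0;1 -0.035 0.006 0 0 0 0;1 -0.05 0.0086 0 0 0 0;1 -0.06 0.0104 0 0 0 0;1 -0.068 0.0118 0 0 0 0;1 -0.074 0.0128 0 0 0 0"
}}

```text
clock: 14.92
eef_pos: [0.4868, -0.1537, 0.0323]
tool_rot: [0.086, 0.996, -0.0, 0.0]
ft_force: [3.5, 0.1, 2.3]
grip_width: 0.0858
grasp_force: 1.7
```

Call:
{"method": "step_arm", "body": {
  "targets": "1 -0.005 0.0009 0 0 0 0;1 -0.009 0.0016 0 0 0 0;1 -0.012 0.0021 0 0 0 0;1 -0.012 0.0021 0 0 0 0"
}}

```text
clock: 15.25
eef_pos: [0.4816, -0.1528, 0.0323]
tool_rot: [0.085, 0.996, -0.0, 0.001]
ft_force: [4.9, -0.3, 2.0]
grip_width: 0.0856
grasp_force: 2.3
```

Call:
{"method": "step_arm", "body": {
  "targets": "1 -0.004 0.0007 0 0 0 0;1 -0.008 0.0014 0 0 0 0;1 -0.008 0.0014 0 0 0 0"
}}

```text
clock: 15.5
eef_pos: [0.4808, -0.1527, 0.0327]
tool_rot: [0.085, 0.996, -0.0, 0.004]
ft_force: [12.7, -1.4, -4.7]
grip_width: 0.0856
grasp_force: 6.0
```

It's home: the force rose to 12.7 N with no further travel. Backing off, lifting and clearing the view.

Call:
{"method": "step_arm", "body": {
  "targets": "1 0.03 -0.005 0 0 0 0;1 0.04 -0.007 0 0 0 0;1 0.04 -0.007 0.06 0 0 0;1 0.04 -0.007 0.14 0 0 0;1 0.04 -0.007 0.22 0 0 0;1 0.04 -0.007 0.3 0 0 0;1 0.04 -0.007 0.38 0 0 0;1 0.04 -0.007 0.4 0 0 0"
}}

```text
clock: 16.17
eef_pos: [0.498, -0.156, 0.238]
tool_rot: [0.086, 0.996, -0.001, 0.003]
ft_force: [0.9, -0.6, 1.0]
grip_width: 0.085
grasp_force: 0.0
```

Call:
{"method": "step_arm", "body": {
  "targets": "1 -0.04 -0.08 0 0 0 0;1 -0.08 -0.16 0 0 0 0;1 -0.12 -0.24 0 0 0 0;1 -0.16 -0.32 0 0 0 0;1 -0.2 -0.4 0 0 0 0;1 -0.24 -0.48 0 0 0 0;1 -0.28 -0.54 0 0 0 0;1 -0.3 -0.58 0 0 0 0;1 -0.3 -0.58 0 0 0 0"
}}

```text
clock: 16.92
eef_pos: [0.3421, -0.4494, 0.2298]
tool_rot: [0.09, 0.996, 0.001, -0.002]
ft_force: [0.9, 0.0, -1.3]
grip_width: 0.0856
grasp_force: 0.0
```

Run:
```python
from h import *
im=snap("top","pics/top4.png"); i=bot.camera_info("top"); o=bot.get_obs()
print(o["clock"],o["eef_pos"],o["ft_force"])
hsv=cv2.cvtColor(im,cv2.COLOR_RGB2HSV); m=((hsv[:,:,1]<40)&(hsv[:,:,2]>150)).astype(np.uint8)*255
a=np.zeros_like(m); a[170:290,295:470]=m[170:290,295:470]; a=cv2.morphologyEx(a,cv2.MORPH_CLOSE,np.ones((5,5)))
c=max(cv2.findContours(a,0,2)[0],key=cv2.contourArea)
r=cv2.minAreaRect((plane(i,c.reshape(-1,2),.039)[:,:2]*1000).astype(np.float32)); print(r)
```

```text
16.9667 [ 0.34366133 -0.44684639  0.22989033] [ 0.63187496  1.08794368 -0.58377456]
((534.1471557617188, -160.5780487060547), (274.81475830078125, 132.0433349609375), 80.29224395751953)
```

View pics/top4.png

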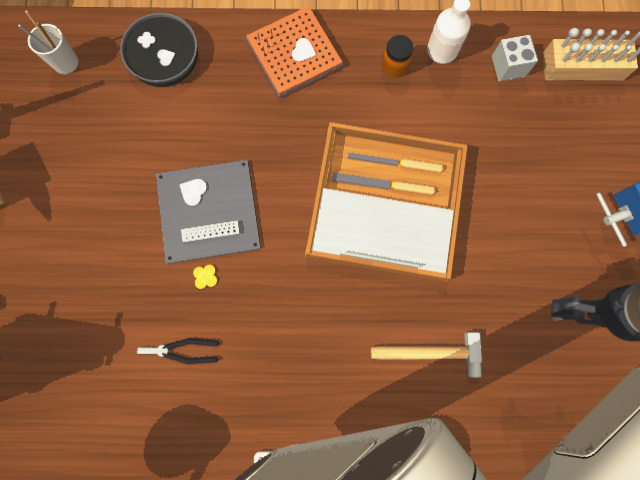

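The final top view shows the cover home, slightly further forward than at the start and square in the tray. The drawplate is on the bench plate at (210,232) px, and everything else is where it was. Handing in.

```bash
python3 -c "
from workcell import bot
print(bot.job_done())"
```

```text
the job is handed in; nothing more can be done
None
```

The drawplate was in the right pocket; it now lies flat on the bench plate, clear of the heart, the cover is home over the pockets again, nothing else was moved, and the job was handed in at about 17 s with no verdict returned.

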